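# Drive the stuck plug out of a rack-arm tube

### The job

A wooden end plug is stuck inside the white rack-arm tube that stands upright over the grey catch tray. Take the long slim steel driver out of its rack by its handle, not the short fat one, and with it held push the plug down until it drops out of the bottom of the tube into the tray. Push the driver in until its collar rests on the tube's top rim, let go and leave it standing there; leave the fat driver where it is.

Things in the scene. Friction and masses are not known exactly. Their poses are not given: they have to be found in the camera images.
- stand: Fixed stand with upright white steel tube. Origin: on the tube axis at table height; z up, y to its posts. Tube: 44 mm outside, bore 36, open both ends, bottom 70 and top rim 150 mm above the table. Clamp bar along y, top at 122 mm; posts at y = +-58 mm, 118 mm tall. Below: grey square tray 130 mm a side, walls 22 mm high, floor 5 mm up.
- plug: Wooden plug, 34 mm diameter, 36 mm long, lower 11 mm tapered to 26 mm. Origin: its centre. Starts stuck in the tube, its top about 26 mm below the tube's rim, held by two sprung nubs in the wall. A downward push of 5 to 15 N moves it; it drops out by itself once its top is about 20 mm above the tube's bottom, or sooner.
- rod: Long slim driver, 0.22 kg. Origin: on its axis, at the collar's underside; z up. Steel shaft 16 mm diameter, 88 mm down from the origin (tube: 80 mm); collar 50 mm wide, 6 mm thick; round dark wood handle 28 mm diameter, 6 to 61 mm above the origin. Hangs upright by its collar in a 27 mm hole in the top of a fixed grey rack, 100 mm tall, base 90 mm square; lifts straight up.
- stub: The wrong driver, to be left alone: same handle, but a fat short shaft 40 mm diameter, 45 mm long (too wide for the tube) and a 72 mm collar. Origin under its collar, z up. Hangs in a rack of the same form, 100 mm tall.
Things that resemble listed ones, but are neither listed nor needed, are in the scene too. What is shaped like the rod but red or yellow is not meant. What is shaped like the plug but pink or purple is not meant.

How it is judged:
On the way, in this order (a step that is already met when the one before it is completed fails the run):
1. the long slim driver, held in the gripper, has its foot inside the tube's mouth while the plug is still stuck (contact force between the fingers and rod above 1 N and horizontal distance between rod and stand below 0.015 m and z of rod in the frame of stand below 0.234 m and z of plug in the frame of stand above 0.075 m), for 0.02 s.
2. the plug has been pushed out of the tube's bottom with the driver still held (contact force between the fingers and rod above 1 N and horizontal distance between rod and stand below 0.015 m and z of rod in the frame of stand below 0.175 m and z of plug in the frame of stand below 0.05 m), for 0.05 s.
At the end, for the whole second after the job is handed in: Plug at rest in the tray (centre under 40 mm above the table, within 60 mm of the tube axis along each tray side); slim driver standing at rest in the tube, collar within 8 mm of the rim, 15 mm of the axis, 10 degrees of upright; fat driver within 20 mm of its start (z of plug in the frame of stand below 0.04 m and x of plug in the frame of stand between -0.06 and 0.06 m and y of plug in the frame of stand between -0.06 and 0.06 m and linear speed of plug below 0.05 m/s and horizontal distance between rod and stand below 0.015 m and z of rod in the frame of stand below 0.158 m and angle between rod's own z axis and vertical below 0.17 rad and linear speed of rod below 0.03 m/s and distance of stub from where it was at the start of the episode below 0.02 m); the robot touches nothing.
It fails at once if the fat driver is moved by more than 30 mm (distance of stub from where it was at the start of the episode above 0.03 m).
It also fails if it takes over 42 s, if anything falls off the work surface, if the arm or the gripper's body presses on something with over 40 N, if the wrist force passes 120 N, or if a joint passes its speed limit or range.

### The arm

A 6-joint arm with a two-finger parallel gripper is mounted at the origin on the work surface. World frame = base frame: x ahead of the robot, y to its left, z up, the work surface at z = 0. Lengths are in m, angles in rad, forces in N, time in s.
With the tool pointing down it reaches from about 0.3 to 0.875 m from the base axis. Payload 6.4 kg.
Tool frame: the origin (TCP) lies at the very end of the fingers, on their centre line; the grasp point (between the pads) lies 19 mm behind it; z points along the fingers, y is the line along which they close (so a half turn about z gives the same grasp; the last joint's range is limited). The gripper opens to 88 mm and grips with 3 to 60 N. Pads are 18 mm wide; open, the fingers measure 123 mm over their backs; the gripper's body (75 mm by 187 mm) begins 45 mm behind the grasp point.
Start: joints at [-1.418, 0.181, 1.607, -0, 1.354, -0.206], TCP at [0.202, -0.538, 0.239] pointing down, gripper open.
Joint ranges: [-2.99, 2.99], [-0.89, 2.07], [0.3, 2.58], [-1.14, 4.28], [0, 2.63], [-3.12, 3.12]. Speed limits (rad/s): [2.57, 2.57, 3.01, 3.14, 3.14, 3.14].

### API

Orientations are given as a unit quaternion [x, y, z, w].
In Python, from station import monitor, imaging, job gives the robot as it stands. The module is installed in compiled form; this text tells all that it offers.
- The arm moves only by the shell command python3 -m jog 'ROWS' [OPENING]. ROWS is JSON, a list of rows, each a list of 6 numbers: the shift along the world's x, y, z in mm, then the turn, a rotation vector about the world's x, y, z in degrees. In form: [[dx, dy, dz, wx, wy, wz], ...]. A call has 1 to 20 rows; each row shifts and turns the commanded pose from where the row before left it; what a row does not reach is not made up. A row lasts 1/8 s, in which the tool goes at most 62.5 mm and 10.7 degrees, less where a joint would pass 70% of its speed; a pose out of reach is approached as far as the arm can. A call with a gripper value outside its range is refused whole. OPENING is the opening in per cent of the stroke, from 0 (shut) to 100 (fully open), set as the call begins (- or left out, the last holds). The fingers move at their own pace and stop on an object; the grip force is fixed at half the most. Time passes only in rows, so rows that do not move let the fingers close. It gives the time, the measured TCP pose, the force, the opening and the grip force at its end, in the units of the state.
- monitor.state(): the state, without advancing time (a new reading comes with each control period).
- imaging.snapshot(name): name is "scene" or "top" or "wrist"; returns the picture (400x640x3 uint8, red, green, blue); there is no depth.
- imaging.camera_params(name): a dict with "fx", "fy", "cx", "cy" (pixels), "R" (3x3) and "t" (3): a world point X has camera coordinates R X + t; the wrist camera has in their place "T_tool_cam" (4x4, takes a point from camera to tool coordinates, whose origin is the TCP and whose axes are the flange's). Camera axes: x right, y down, z forward; pixel columns grow to the right and rows downward; lengths in m; the calibration is good to about 2 mm. A picture is of the moment at which its call begins: read the wrist's pose just before it. camera_params takes no time and is no camera call.
- job.sign_off(): hands the job in; it is judged then, once.
The state is a dict: "time": time; "joint_positions": joint angles; "qvel": joint speeds; "effort": joint torques, N m; "position": TCP position; "ee_rot": TCP orientation; "ft_force": force on the tool from outside, world axes, zero at the start; "torque": the same for the moment, N m; "finger_gap": finger opening in m; "grip_force": force on a finger pad.
Only numpy, scipy, OpenCV 4.12 (cv2) and the standard library are available. Lean on these libraries where they do the work, as an engineer would, in place of code of your own. Each camera call takes 0.05 s, during which the arm holds its last target. There are 200 camera calls.

## Working session

There is one attempt and no reset: what is moved stays moved. The work goes in short steps, Python scripts to look and compute and a shell command to move; the robot and the scene stay as the last step left them, time stands still between calls to the robot, and variables do not carry over. Pictures are saved under pics/ and viewed, at most 10 in all, crops included, and the job is handed in when it is done.

```bash
mkdir -p pics
python3 - <<'E'
from station import monitor, imaging
import cv2,json
s=monitor.state();print(s['time'],s['position'],s['ee_rot'])
for n in("scene","top"):
    im=imaging.snapshot(n);cv2.imwrite(f"pics/{n}0.png",im[:,:,::-1])
    p=imaging.camera_params(n);print(n,p)
print(imaging.camera_params("wrist"))
E
```

```text
0.0 [ 0.20184155 -0.53782063  0.23779686] [ 9.83954554e-01  1.78417030e-01  2.04900443e-05 -8.93961038e-04]
scene {'fx': 361.0087482191195, 'fy': 361.0087482191195, 'cx': 324.96295309612765, 'cy': 203.89019313526285, 'R': array([[ 0.37238968,  0.92803091, -0.00919596],
       [ 0.57359751, -0.23793364, -0.7838198 ],
       [-0.72959703,  0.28661162, -0.62092025]]), 't': array([-0.21683848, -0.23072612,  1.14774786])}
top {'fx': 362.015727591855, 'fy': 362.015727591855, 'cx': 315.68965858437775, 'cy': 199.077150119355, 'R': array([[ 0.02416631, -0.99958527,  0.01566151],
       [-0.99724801, -0.02520222, -0.06972263],
       [ 0.07008842, -0.01393347, -0.99744347]]), 't': array([0.00390491, 0.52881623, 0.82523963])}
{'fx': 320.13066548236463, 'fy': 320.13066548236463, 'cx': 322.1188305797628, 'cy': 197.74710320748673, 'T_tool_cam': array([[ 5.57610817e-04, -9.63831455e-01, -2.66511943e-01,
         6.95350923e-02],
       [ 9.99999814e-01,  4.72074646e-04,  3.85012089e-04,
        -7.03026300e-04],
       [-2.45273230e-04, -2.66512109e-01,  9.63831539e-01,
        -1.45684013e-01],
       [ 0.00000000e+00,  0.00000000e+00,  0.00000000e+00,
         1.00000000e+00]])}
```

View pics/scene0.png

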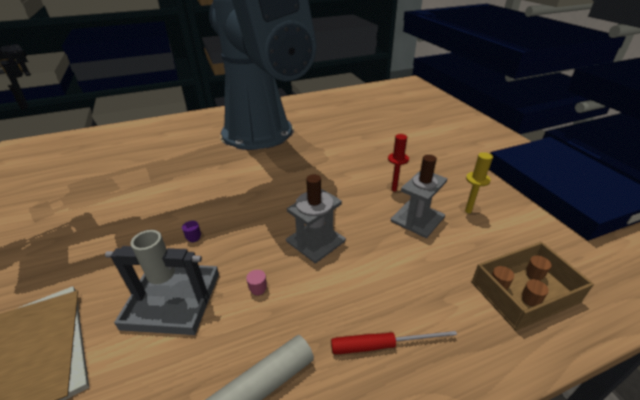

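View pics/top0.png

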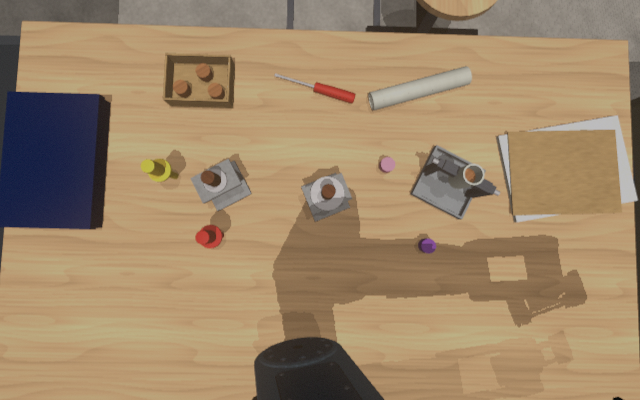

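Candidates in the top view:
- Dark-handled driver with a narrow collar at (209,178).
- Dark-handled driver with a wide collar at (328,191), which is the stub.
- Red driver at (209,237) and yellow driver at (157,170), neither wanted.

I choose (209,178), scene (428,168). The tube rim is at (473,174). The pink and purple cylinders at (387,164) and (428,246) are decoys. Next I measure and check a close crop.

```bash
cat > h.py <<'E'
import numpy as np,cv2
from station import monitor, imaging
from scipy.spatial.transform import Rotation as Ro
def cam(n):
    p=imaging.camera_params(n)
    K=np.array([[p['fx'],0,p['cx']],[0,p['fy'],p['cy']],[0,0,1]])
    if n=='wrist':
        s=monitor.state();T=np.eye(4);T[:3,:3]=Ro.from_quat(s['ee_rot']).as_matrix();T[:3,3]=s['position']
        W=T@p['T_tool_cam'];R=W[:3,:3].T;return K,R,-R@W[:3,3]
    return K,np.array(p['R']),np.array(p['t'])
def ray(c,uv,z):
    K,R,t=c;o=-R.T@t;d=R.T@np.linalg.inv(K)@[*uv,1];return o+d*(z-o[2])/d[2]
def proj(c,X):
    K,R,t=c;v=K@(R@np.array(X)+t);return v[:2]/v[2]
E
python3 - <<'E'
from h import *
im=cv2.imread('pics/top0.png');c=cam('top')
hsv=cv2.cvtColor(im,cv2.COLOR_BGR2HSV)
for nm,(x0,y0,x1,y1),z in(("collarRod",(195,160,240,200),.106),("collarStub",(305,170,350,212),.106),("tube",(455,160,490,190),.15)):
    r=hsv[y0:y1,x0:x1]
    m=((r[:,:,1]<45)&(r[:,:,2]>135)).astype(np.uint8)
    cs,_=cv2.findContours(m,cv2.RETR_EXTERNAL,cv2.CHAIN_APPROX_NONE)
    k=cv2.convexHull(max(cs,key=cv2.contourArea));(u,v),rad=cv2.minEnclosingCircle(k)
    print(nm,u+x0,v+y0,rad,ray(c,(u+x0,v+y0),z), "diam mm",2*rad/362*(.825-z)*1000)
for nm,uv,z in(("handle rod",(208,177),.161),("handle stub",(328,191),.161),("tube",(473,174),.15)):print(nm,ray(c,uv,z))
a=cv2.resize(im[140:260,130:360],None,fx=3,fy=3,interpolation=cv2.INTER_CUBIC)
cv2.imwrite('pics/crop.png',a)
E
```

```text
collarRod 215.4285717010498 180.1428565979004 23.744056701660156 [0.55671034 0.22830883 0.106     ] diam mm 94.32031363808646
collarStub 326.8225803375244 190.8225803375244 22.773847579956055 [ 0.54030132 -0.00467321  0.106     ] diam mm 90.46627850822321
tube 472.0 171.5 14.009025573730469 [ 0.58217466 -0.29088467  0.15      ] diam mm 52.24360365893959
handle rod [0.55608288 0.22832254 0.161     ]
handle stub [ 0.53484412 -0.00452859  0.161     ]
tube [ 0.57721303 -0.2928564   0.15      ]
```

View pics/crop.png

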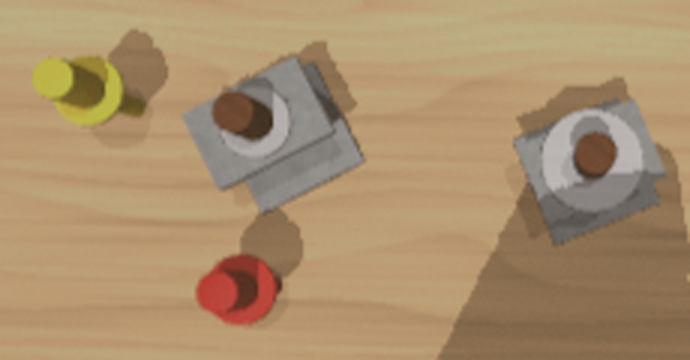

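The crop shows the left driver at crop (253,121) with a collar of about 48 mm, so it is the rod. The one at crop (592,160) has a collar of about 66 mm and is the stub. Rod ≈ (0.556, 0.229), tube ≈ (0.578, -0.292).

```bash
python3 -m jog '[[0,0,40,0,0,0],[11,24,20,0,0,0],[22,48,0,0,0,0],[22,48,0,0,0,0],[22,48,0,0,0,0],[22,48,0,0,0,0],[22,48,0,0,0,0],[22,48,0,0,0,0],[22,48,0,0,0,0],[22,48,0,0,0,0],[22,48,0,0,0,0],[22,48,0,0,0,0],[22,48,0,0,0,0],[22,48,0,0,0,0],[22,48,0,0,0,0],[22,48,0,0,0,0],[22,48,0,0,0,0],[12,24,0,0,0,0],[0,0,0,0,0,0],[0,0,0,0,0,0]]' 75
python3 - <<'E'
from h import *
c=cam('wrist');im=imaging.snapshot('wrist')[:,:,::-1].copy()
print(monitor.state()['joint_positions'])
for z in(.1,.161):print(proj(c,(.556,.229,z)))
cv2.imwrite('pics/w1.png',im)
E
```

```text
time: 2.6
position: [0.5545, 0.2289, 0.2982]
ee_rot: [0.984, 0.178, -0.001, 0.0]
ft_force: [-0.6, -1.0, -0.0]
finger_gap: 0.0664
grip_force: 0.0
[ 1.93650017e-01  1.93379047e-01  1.47153544e+00 -3.10491203e-04
  1.47748922e+00  1.40638566e+00]
[323.05860235 173.68655389]
[323.2795301  186.80428196]
```

View pics/w1.png

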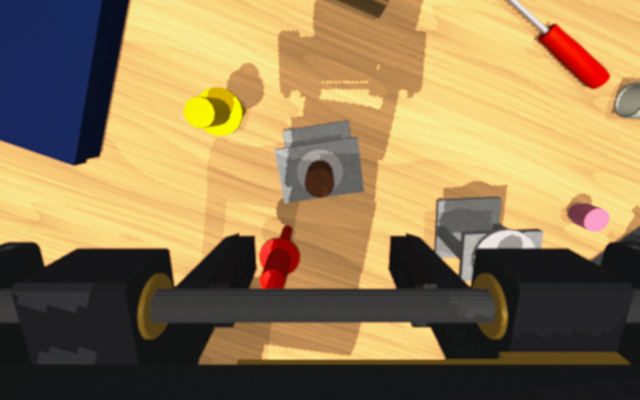

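The rod's handle top is at (320,184) and its collar at (320,172), about 3 px from the prediction. Rod ≈ (0.557, 0.231). The red driver at (280,262) is clear of the fingers. Descending.

```bash
python3 -m jog '[[2.5,2,-30,0,0,0],[0,0,-40,0,0,0],[0,0,-40,0,0,0],[0,0,-40,0,0,0],[0,0,-25,0,0,0],[0,0,-11,0,0,0],[0,0,0,0,0,0],[0,0,0,0,0,0]]'
python3 -m jog '[[0,0,0,0,0,0],[0,0,0,0,0,0],[0,0,0,0,0,0],[0,0,0,0,0,0],[0,0,0,0,0,0],[0,0,0,0,0,0]]' 0
```

```text
time: 3.65
position: [0.5584, 0.2315, 0.1143]
ee_rot: [0.984, 0.178, 0.001, -0.0]
ft_force: [0.4, -0.4, 0.5]
finger_gap: 0.0659
grip_force: 0.0
time: 4.4
position: [0.5574, 0.2318, 0.1128]
ee_rot: [0.984, 0.178, -0.0, -0.0]
ft_force: [-0.8, 1.9, 1.1]
finger_gap: 0.0276
grip_force: 30.0
```

```bash
python3 -m jog '[[0,0,15,0,0,0],[0,0,30,0,0,0],[0,0,40,0,0,0],[0,0,40,0,0,0],[0,0,40,0,0,0],[0,0,25,0,0,0],[0,0,0,0,0,0]]'
python3 -m jog '[[0,-14,0,0,0,0],[2,-30,0,0,0,0],[2,-40,0,0,0,0],[2,-40,0,0,0,0],[2,-40,0,0,0,0],[2,-40,0,0,0,0],[2,-40,0,0,0,0],[2,-40,0,0,0,0],[2,-40,0,0,0,0],[2,-40,0,0,0,0],[2,-40,0,0,0,0],[2,-40,0,0,0,0],[0,-40,0,0,0,0],[0,-25,0,0,0,0],[0,-15,0,0,0,0],[0,0,0,0,0,0],[0,0,0,0,0,0]]'
python3 - <<'E'
from h import *
c=cam('wrist');im=imaging.snapshot('wrist')[:,:,::-1].copy()
s=monitor.state();print(s['position'],s['joint_positions'],s['finger_gap'])
sc=imaging.snapshot('scene')[:,:,::-1];tp=imaging.snapshot('top')[:,:,::-1]
x,y,_=s['position'];C=cam('scene')
for n,cc in(('w',c),('scene',C)):
    print(n,'tip',proj(cc,(x,y,.202)),'collar',proj(cc,(x,y,.29)),'rim',proj(cc,(.578,-.292,.15)))
a=cv2.resize(sc[100:340,60:260],None,fx=2,fy=2,interpolation=cv2.INTER_CUBIC)
b=cv2.resize(im,None,fx=.6,fy=.6)
o=np.zeros((480,784,3),np.uint8);o[:,:400]=a;o[:240,400:]=b
o[240:,400:]=cv2.resize(tp[115:235,380:572],None,fx=2,fy=2)
cv2.imwrite('pics/m2.png',o);cv2.imwrite('pics/w2.png',im);cv2.imwrite('pics/s2.png',sc)
E
```

```text
time: 5.28
position: [0.5586, 0.2317, 0.3058]
ee_rot: [0.984, 0.178, 0.003, 0.0]
ft_force: [0.3, -0.5, -2.0]
finger_gap: 0.027
grip_force: 30.0
time: 7.4
position: [0.5796, -0.2912, 0.3027]
ee_rot: [0.984, 0.179, 0.0, -0.0]
ft_force: [-0.1, 0.2, -2.4]
finger_gap: 0.0274
grip_force: 30.0
[ 0.57968058 -0.29108024  0.30283138] [-6.48148202e-01  3.00682854e-01  1.33294052e+00  3.52499540e-04
  1.50812325e+00  5.62402411e-01] 0.027461206691910142
w tip [322.84638748 199.3256996 ] collar [323.14399049 243.96359922] rim [323.02678545 186.50923069]
scene tip [133.97764985 212.77852569] collar [110.72318247 159.85369611] rim [144.8821596  238.54212371]
```

View pics/m2.png

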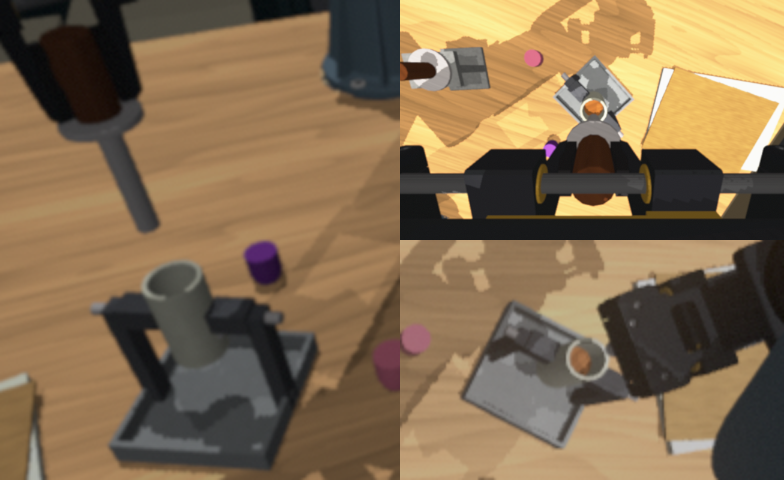

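In the montage the rod tip is at scene (134,213), which matches the TCP axis, and the tube rim is at scene (146.5,240.5). I refine the rim with an ellipse fit.

Run:
```python
from h import *
C=cam('scene')
print('scene',ray(C,(146.5,240.5),.15))
w=cv2.imread('pics/w2.png');c=cam('wrist')
h=cv2.cvtColor(w,cv2.COLOR_BGR2HSV)[160:212,295:350]
m=((h[:,:,1]<60)&(h[:,:,2]>190)).astype(np.uint8)
cs,_=cv2.findContours(m,cv2.RETR_EXTERNAL,cv2.CHAIN_APPROX_NONE)
k=max(cs,key=len);e=cv2.fitEllipse(cv2.convexHull(k));print(e,cv2.boundingRect(k))
print('wrist',ray(c,(e[0][0]+295,e[0][1]+160),.15))
```

```text
scene [ 0.58352319 -0.28975964  0.15      ]
((16.646085739135742, 21.95795440673828), (34.217323303222656, 42.7626953125), 146.3699951171875) (0, 4, 25, 38)
wrist [ 0.57845833 -0.28042981  0.15      ]
```

```bash
python3 -m jog '[[1.5,0.5,-20,0,0,0],[0,0,-30,0,0,0],[0,0,-18,0,0,0],[0,0,0,0,0,0],[0,0,0,0,0,0]]'
python3 - <<'E'
from h import *
sc=imaging.snapshot('scene')[:,:,::-1];w=imaging.snapshot('wrist')[:,:,::-1]
o=np.zeros((400,800,3),np.uint8);o[:,:400]=cv2.resize(sc[160:300,80:220],(400,400));o[:,400:]=w[0:400,120:520]
cv2.imwrite('pics/m3.png',o)
E
```

```text
time: 8.18
position: [0.5814, -0.2922, 0.2356]
ee_rot: [0.984, 0.178, 0.0, 0.0]
ft_force: [-0.6, 0.1, -2.2]
finger_gap: 0.0273
grip_force: 30.0
```

View pics/m3.png

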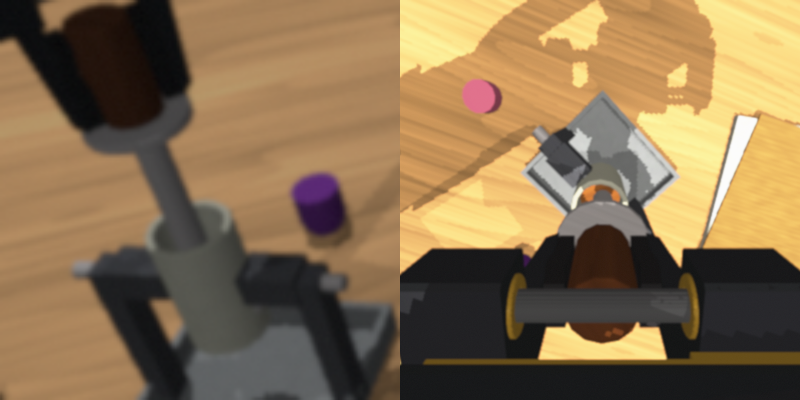

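The shaft is inside the tube mouth and near-centred, entering at about (183,230) in the left panel with no contact force. Now I push.

```bash
python3 -m jog '[[0,0,-6,0,0,0],[0,0,-6,0,0,0],[0,0,-6,0,0,0],[0,0,-6,0,0,0],[0,0,-6,0,0,0],[0,0,0,0,0,0]]'
python3 -m jog '[[0,0,-6,0,0,0],[0,0,-6,0,0,0],[0,0,-6,0,0,0],[0,0,-6,0,0,0],[0,0,0,0,0,0]]'
```

```text
time: 9.02
position: [0.5812, -0.2921, 0.2051]
ee_rot: [0.984, 0.178, 0.0, 0.0]
ft_force: [-0.2, -1.0, -1.1]
finger_gap: 0.0273
grip_force: 30.0
time: 9.65
position: [0.5801, -0.2914, 0.1789]
ee_rot: [0.984, 0.178, -0.001, -0.001]
ft_force: [0.0, 0.1, -2.6]
finger_gap: 0.0274
grip_force: 30.0
```

```bash
python3 -m jog '[[0,0,-4,0,0,0],[0,0,-4,0,0,0],[0,0,-4,0,0,0],[0,0,0,0,0,0],[0,0,0,0,0,0]]'
python3 - <<'E'
from h import *
s=monitor.state();print(s['position'],s['ft_force'])
sc=imaging.snapshot('scene')[:,:,::-1]
cv2.imwrite('pics/m4.png',cv2.resize(sc[190:340,80:240],(640,600),interpolation=cv2.INTER_CUBIC))
E
```

```text
time: 10.28
position: [0.581, -0.2919, 0.1688]
ee_rot: [0.984, 0.178, 0.0, 0.0]
ft_force: [0.4, 0.5, -2.4]
finger_gap: 0.0271
grip_force: 30.0
[ 0.58098908 -0.29192578  0.16882006] [ 0.44767342  0.48657152 -2.39463986]
```

View pics/m4.png

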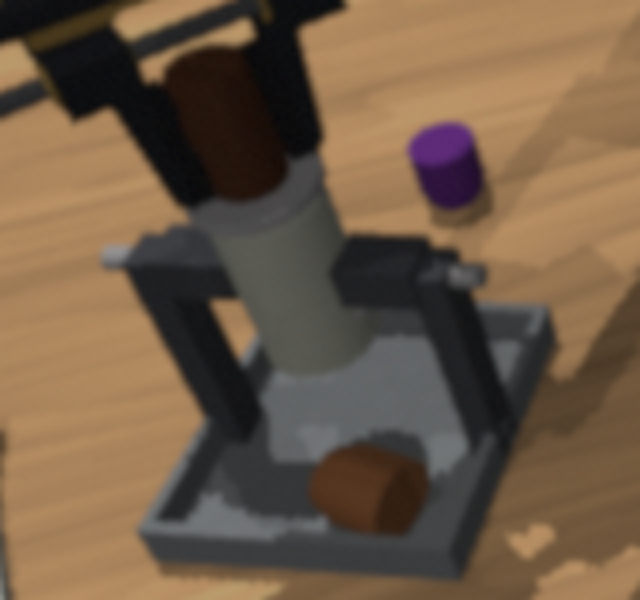

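The plug lies in the tray at crop (370,490), and the collar is just above the rim at crop (260,205). I lower it to contact.

```bash
python3 -m jog '[[0,0,-2,0,0,0],[0,0,-2,0,0,0],[0,0,0,0,0,0],[0,0,0,0,0,0]]'
```

```text
time: 10.82
position: [0.5809, -0.2919, 0.1647]
ee_rot: [0.984, 0.178, -0.0, -0.0]
ft_force: [0.3, 0.7, -1.9]
finger_gap: 0.0272
grip_force: 30.0
```

```bash
python3 -m jog '[[0,0,-1.5,0,0,0],[0,0,-1.5,0,0,0],[0,0,0,0,0,0],[0,0,0,0,0,0]]'
```

```text
time: 11.32
position: [0.5811, -0.292, 0.1628]
ee_rot: [0.984, 0.178, 0.0, 0.0]
ft_force: [-3.6, 1.9, 5.2]
finger_gap: 0.0274
grip_force: 30.0
```

Contact: the force has gone to +5 N, so the collar rests on the rim. I open the gripper, then retreat.

```bash
python3 -m jog '[[0,0,0,0,0,0],[0,0,0,0,0,0],[0,0,0,0,0,0],[0,0,0,0,0,0],[0,0,0,0,0,0]]' 75
python3 -m jog '[[0,0,10,0,0,0],[0,0,25,0,0,0],[0,0,40,0,0,0],[0,0,40,0,0,0],[0,0,30,0,0,0],[0,0,0,0,0,0],[0,0,0,0,0,0]]'
python3 - <<'E'
from h import *
sc=imaging.snapshot('scene')[:,:,::-1]
cv2.imwrite('pics/m5.png',cv2.resize(sc[140:340,80:360],(784,560),interpolation=cv2.INTER_CUBIC))
E
```

```text
time: 11.95
position: [0.5809, -0.2919, 0.1616]
ee_rot: [0.984, 0.178, -0.0, -0.0]
ft_force: [-0.4, -0.2, 0.7]
finger_gap: 0.0664
grip_force: 0.0
time: 12.82
position: [0.5805, -0.2916, 0.3056]
ee_rot: [0.984, 0.178, -0.0, -0.0]
ft_force: [-0.2, -0.1, -0.0]
finger_gap: 0.0659
grip_force: 0.0
```

View pics/m5.png

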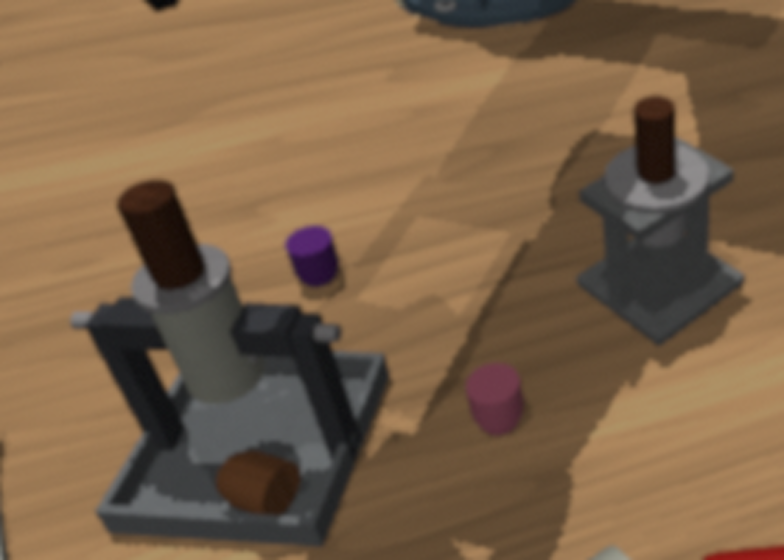

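The driver stands in the tube with its collar on the rim at (183,277). The plug is in the tray at (258,482), and the stub is untouched at (655,170).

```bash
python3 -c "
from station import job
print(job.sign_off())"
```

```text
the job is handed in; nothing more can be done
None
```

I handed the job in at about 13 s of robot time: the plug is in the tray, the slim driver stands released in the tube with its collar on the rim, and the fat driver was not touched; no verdict was returned.

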